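# Index the caddy to its empty place

### The arm

A 6-joint arm with a two-finger parallel gripper is mounted at the origin on the work surface. World frame = base frame: x ahead of the robot, y to its left, z up, the work surface at z = 0. Lengths are in mm, angles in rad, forces in N, time in s.
With the tool pointing down it reaches from about 275 to 1000 mm from the base axis. Payload 8.4 kg.
Tool frame: the origin (TCP) lies on the centre line of the jaws, within the pads' length; the fingertips stand 14 mm ahead of it and the grasp point (between the pads) lies 5 mm behind it; z points along the fingers, y is the line along which they close (so a half turn about z gives the same grasp; the last joint's range is limited). The gripper opens to 85 mm and grips with 20 to 120 N. Pads are 22 mm wide; open, the fingers measure 114 mm over their backs; the gripper's body (76 mm by 85 mm) begins 54 mm behind the grasp point. The pads swing forward as they close: fully open they stand 13 mm farther back than shut.
Start: joints at [1.136, 0.353, 1.633, -0, 1.155, -0.002], TCP at [262.133, 567.375, 245.281] pointing down, gripper open.
Joint ranges: [-2.63, 2.63], [-0.92, 2.1], [0.06, 2.66], [-1.3, 4.44], [0, 2.69], [-3.02, 3.02]. Speed limits (rad/s): [2.22, 2.22, 2.79, 3.14, 3.14, 3.14].

### API

Orientations are given as [roll, pitch, yaw] about the fixed x, y, z axes, in that order (R = Rz(yaw) Ry(pitch) Rx(roll)).
In Python, from rig import r gives the robot as it stands.
- The arm moves only by the tool step_arm, never from a script. Its argument "plan" is text: rows parted by semicolons, each of 7 numbers parted by spaces: the turn, a rotation vector about the world's x, y, z in degrees, then the shift along the world's x, y, z in mm, then the closure in counts, from 0 (fully open) to 255 (shut). In form: rx ry rz x y z hand; .... A call has 1 to 8 rows; each row is the pose to reach, as a shift and turn from the pose commanded when the call began; what a row does not reach only later rows make up. A row lasts 1/10 s, in which the tool goes at most 50 mm and 8.59 degrees, less where a joint would pass 70% of its speed; a pose out of reach is approached as far as the arm can. A call with a gripper value outside its range is refused whole. The fingers move at their own pace and stop on an object; "force" is the grip in N (left out, the last holds). Time passes only in rows, so rows that repeat a pose let the fingers close. It gives the time, the measured TCP pose, the force, the opening and the grip force at its end, in the units of the state.
- r.sense(): the state, without advancing time (a new reading comes with each control period).
- r.grab_frame(name): name is "scene" or "top" or "wrist"; returns (picture, depth): 384x512x3 uint8, red, green, blue; 384x512 float32, mm along the optical axis (not along the pixel's ray), 0 where there is no reading.
- r.get_calibration(name): a dict with "K" (3x3 intrinsics, pixels), "k1" (the pictures are not rectified: a ray, as slopes to the right and down, at radius r is drawn at 1 + k1 r^2 times it, then the intrinsics apply), "world_from_camera" (4x4, takes a point from camera to world coordinates). Camera axes: x right, y down, z forward; pixel columns grow to the right and rows downward; lengths in mm; the calibration is good to about 2 mm. A picture is of the moment at which its call begins: read the wrist's pose just before it. get_calibration takes no time and is no camera call; for the wrist camera it gives the pose at the moment of the call.
- r.sign_off(): hands the job in; it is judged then, once.
The state is a dict: "clock": time; "qpos": joint angles; "qvel": joint speeds; "joint_efforts": joint torques, N m; "eef_pos": TCP position; "tcp_rot": TCP orientation; "contact_force": force on the tool from outside, world axes, zero at the start; "wrist_torque": the same for the moment, N m; "opening": opening from 0.0 (shut) to 1.0 (fully open); "grasp_force": force on a finger pad.
Only numpy, scipy, OpenCV 4.12 (cv2) and the standard library are available. Lean on these libraries where they do the work, as an engineer would, in place of code of your own. Each camera call takes 0.05 s, during which the arm holds its last target. There are 200 camera calls.

### The job

The turntable caddy is locked by the spring latch in its rim, and its empty place stands one stop too far round. Hold the latch down with a fingertip and push the turntable round past it, one stop counter-clockwise seen from above, until the empty place stands at the latch and the latch has sprung back up and locked; then take the hand away. Only press and push: do not grip, lift, drag or force the caddy, and leave the mug, basket, tray and scrub pad where they are.

Things in the scene. Friction and masses are not known exactly. Their poses are not given: they have to be found in the camera images.
- caddy: weighted round grey plastic base, 336 mm across, standing loose on rubber feet, 4.2 kg with all it carries (slides if pushed at the rim with 10 N or more). Origin at the centre of its underside, z up along the turntable's axle; the latch lies in its rim on its own -x side, above a nose 100 mm wide that sticks out 19 mm. Its flat top is 24 mm above the slab, 5 mm below the disc
- disc_centre (a point): centre of the top of the white disc (turntable), 320 mm across, 14 mm thick, top 43 mm above the slab. Its rim has five notches 72 deg apart, each 72 mm wide with parallel sides, open outwards, bottom 120 mm from the axle. Inside four of them stand grey wedge bins (outer wall 112 mm from the axle, rim 81 mm above the slab); the fifth place is empty. Hub knob 36 mm across, top 101 mm up
- latch_pad (a point): middle of the top face of the latch, a black ribbed plastic pad that stands up in one notch of the disc's rim and stops the disc: 66 mm long (tangential), 28 mm wide (radial), centred 138 mm from the axle. Up, its top is 37 mm above the slab, 6 mm below the disc top; the point sinks with the pad
- latch (a joint): how far the latch pad is pressed, m: 0 up (locked), 0.0125 fully down (top 24.5 mm above the slab). Its spring pushes up with 2.5 N when up, 4.8 N when fully down. Pressed 8 mm or more it frees the disc; once the disc has turned some 6 mm at the rim it covers the pad's end and keeps it down, until the next notch comes over the pad and it springs up there
- turntable (a joint): turn of the disc on the base, rad, growing counter-clockwise seen from above; about 0 at the start, with a play of 0.02 either way while locked; one stop is 1.257 (72 deg). It stays where it is left; even with the latch rubbing under it a few newtons at the notch's side turn it
- empty_notch (a point): middle of the rim notch that belongs to the empty place, 138 mm from the axle, level with the disc top (43 mm above the slab); turns with the disc, and starts 72 deg clockwise of the latch. When it stands over the latch pad, the empty place is at the latch
- mug: heavy white ceramic mug, 84 mm across, 95 mm high, standing on the slab; origin at the centre of its underside; leave it alone
- basket: yellow slatted plastic basket of wooden clothes pegs, 150 x 200 mm, 90 mm high; origin at the centre of its underside; leave it alone
- tray: round aluminium tray, 230 mm across, 20 mm high; origin at the centre of its underside; leave it alone
- scrub_pad: hard dark silicone scrub pad, 100 x 70 mm, 22 mm thick, lying on the slab; origin at the centre of its underside; leave it alone

How it is judged:
By the outcome, as a careful person would: the job done as asked, in the order asked, and still so for the second after the job is handed in, with the robot touching nothing.
It also fails if it takes over 42 s, if anything falls off the work surface, if the arm or the gripper's body presses on something with over 40 N, if the wrist force passes 120 N, or if a joint passes its speed limit or range.

## Working session

There is one attempt and no reset: what is moved stays moved. The work goes in short steps, Python scripts to look and compute and a tool call to move; the robot and the scene stay as the last step left them, time stands still between calls to the robot, and variables do not carry over. Pictures are saved under pics/ and viewed, at most 10 in all, crops included, and the job is handed in when it is done.

Besides the shell and the picture viewer there is one more tool, called after "Emit:" as name(argument=value, ...) on one line, values as JSON. step_arm: Moves the arm, as the interface text tells. Its arguments: {"type":"object","properties":{"plan":{"type":"string"},"force":{"type":"number"}},"required":["plan"]}

```bash
mkdir -p pics; ls; cat > h.py <<'E'
import numpy as np, cv2
from rig import r
def ray(cal,u,v):
    K=np.array(cal["K"]);k=cal["k1"];d=np.array([(u-K[0,2])/K[0,0],(v-K[1,2])/K[1,1]]);s=d.copy()
    for _ in range(10): s=d/(1+k*(s@s))
    return s
def onplane(cal,u,v,z):
    T=np.array(cal["world_from_camera"]);s=ray(cal,u,v);d=T[:3,:3]@np.array([s[0],s[1],1]);return T[:3,3]+d*(z-T[2,3])/d[2]
def pix(cal,p):
    T=np.array(cal["world_from_camera"]);K=np.array(cal["K"]);c=T[:3,:3].T@(np.array(p)-T[:3,3]);s=c[:2]/c[2];s=s*(1+cal["k1"]*(s@s));return K[:2,:2]@s+K[:2,2]
E
python3 - <<'E'
from h import *
for n in ("top","scene"):
    p,d=r.grab_frame(n); np.savez("%s0.npz"%n,p=p,d=d); cv2.imwrite("pics/%s0.png"%n,p[...,::-1])
print(r.get_calibration("top")); print(r.sense())
E
```

```text
pics
{'K': array([[381.15872455,   0.        , 254.03812729],
       [  0.        , 381.15872455, 192.01322688],
       [  0.        ,   0.        ,   1.        ]]), 'k1': -0.09292637510575867, 'world_from_camera': array([[ 5.98007733e-02, -9.73188289e-01,  2.22100028e-01,
         2.86001983e+02],
       [-9.98209075e-01, -5.79485244e-02,  1.48529890e-02,
        -6.98674666e+00],
       [-1.58438598e-03, -2.22590484e-01, -9.74910748e-01,
         1.05703314e+03],
       [ 0.00000000e+00,  0.00000000e+00,  0.00000000e+00,
         1.00000000e+00]])}
{'clock': 0.1, 'qpos': array([ 1.13560574e+00,  3.53543293e-01,  1.63409731e+00,  1.15277380e-05,
        1.15519229e+00, -2.42815332e-03]), 'qvel': array([ 2.06525015e-03, -1.31018241e-03, -8.58770354e-04,  3.43244322e-05,
       -9.71906444e-04,  1.22297275e-03]), 'joint_efforts': array([ 1.37478841e-03, -6.06364560e+01, -3.42821002e+01,  1.74586271e-04,
        4.02699370e-03,  1.47666856e-05]), 'eef_pos': array([261.9451752 , 566.98805126, 244.64290825]), 'tcp_rot': array([-3.14035244e+00, -1.35520842e-05,  2.70882555e+00]), 'contact_force': array([ 0.58324645,  0.3598805 , -0.28498604]), 'wrist_torque': array([ 0.00656646, -0.01639027,  0.01074388]), 'grasp_force': 0.0, 'opening': 1.0023597343153645}
```

View pics/top0.png

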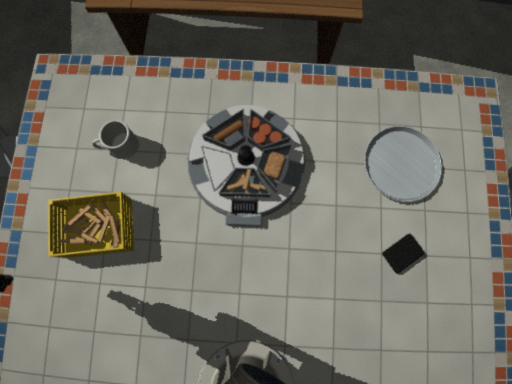

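View pics/scene0.png

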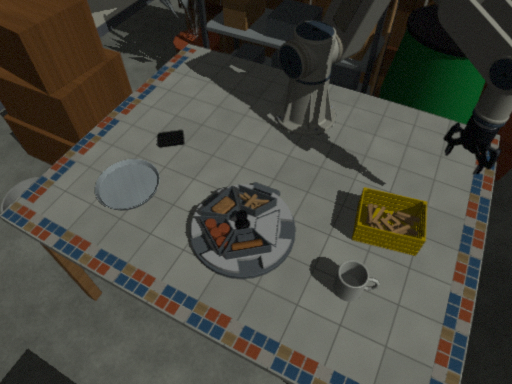

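The top view shows the caddy with its hub at about (247,157), the latch at (244,206) and the nose at (244,219) on the robot's side. The empty place is on the left, at (215,165). The scene view agrees, and the other objects stand clear.

```bash
python3 - <<'E'
from h import *
c=r.get_calibration("top")
print("hub",onplane(c,247,156,101),"latch",onplane(c,244,206,37),"nose",onplane(c,244,219,24))
p=np.load("top0.npz")["p"]
for w in("wrist",):
    c=r.get_calibration(w);T=np.array(c["world_from_camera"]);s=r.sense();print(T.round(2),c["K"],c["k1"])
    from scipy.spatial.transform import Rotation as R
    print(R.from_euler("xyz",s["tcp_rot"]).as_matrix().round(2))
# disc + base outline in top view: white/grey blob vs cream tiles
cv2.imwrite("pics/topcrop.png",cv2.resize(p[95:235,175:320],None,fx=4,fy=4,interpolation=cv2.INTER_CUBIC)[...,::-1])
E
```

```text
hub [599.74881208  31.88356747 101.        ] latch [477.7632923   33.50145991  37.        ] nose [444.07335519  31.64945133  24.        ]
[[ 4.2000e-01  8.6000e-01  2.9000e-01  1.8636e+02]
 [ 9.1000e-01 -4.0000e-01 -1.4000e-01  6.0274e+02]
 [-0.0000e+00  3.2000e-01 -9.5000e-01  3.7286e+02]
 [ 0.0000e+00  0.0000e+00  0.0000e+00  1.0000e+00]] [[308.82328719   0.         251.5778258 ]
 [  0.         308.82328719 186.17401478]
 [  0.           0.           1.        ]] -0.0595065893534498
[[-0.91  0.42 -0.  ]
 [ 0.42  0.91 -0.  ]
 [ 0.   -0.   -1.  ]]
```

View pics/topcrop.png

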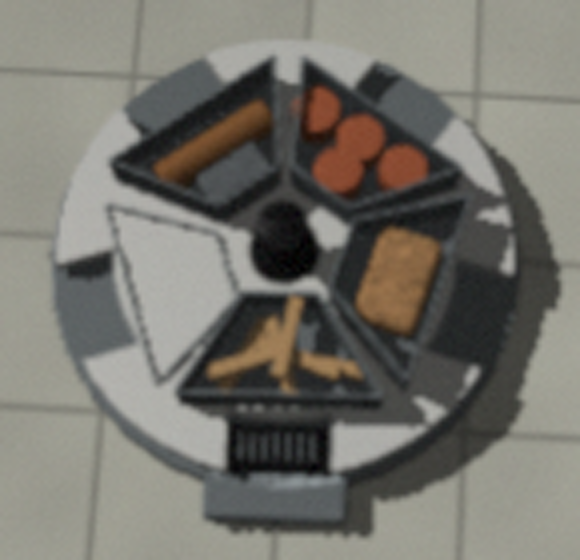

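The crop confirms the latch pad at about full-frame (244,207). The caddy's axis is near (613,33) mm and the latch near (476,33) mm. I'll shut the hand and move above the latch for a close look.

Emit:
step_arm(plan="0 0 8 80 -180 0 255;0 0 16 160 -360 0 255;0 0 24.8 238 -534 0 255;0 0 24.8 238 -534 0 255;0 0 24.8 238 -534 0 255;0 0 24.8 238 -534 0 255;0 0 24.8 238 -534 0 255;0 0 24.8 238 -534 0 255")

```text
clock: 0.9
eef_pos: [424.5, 201.6, 245.2]
tcp_rot: [-3.142, 0.0, -3.141]
contact_force: [0.1, 0.6, 0.3]
opening: 0.002
grasp_force: 0.0
```

Emit:
step_arm(plan="0 0 0 0 0 0 255")

```text
clock: 1.0
eef_pos: [425.8, 198.8, 245.2]
tcp_rot: [-3.14, 0.0, 3.137]
contact_force: [-0.5, 1.2, 0.2]
opening: -0.0
grasp_force: 0.0
```

Emit:
step_arm(plan="0 0 0 25 -42 0 255;0 0 0 50 -84 0 255;0 0 0 75 -126 0 255;0 0 0 75 -166 0 255;0 0 0 75 -166 0 255;0 0 0 75 -166 0 255")

```text
clock: 1.6
eef_pos: [499.1, 37.4, 245.0]
tcp_rot: [3.141, -0.001, 3.14]
contact_force: [-0.3, 0.5, 0.4]
opening: -0.001
grasp_force: 0.0
```

```bash
python3 - <<'E'
from h import *
c=r.get_calibration("wrist");s=r.sense();p,d=r.grab_frame("wrist");np.savez("w1.npz",p=p,d=d,T=c["world_from_camera"]);print(s["eef_pos"],s["qpos"].round(2))
cv2.imwrite("pics/w1.png",p[...,::-1])
E
```

```text
[499.05802488  37.42326678 244.97732655] [ 0.07  0.16  1.89  0.    1.09 -1.5 ]
```

View pics/w1.png

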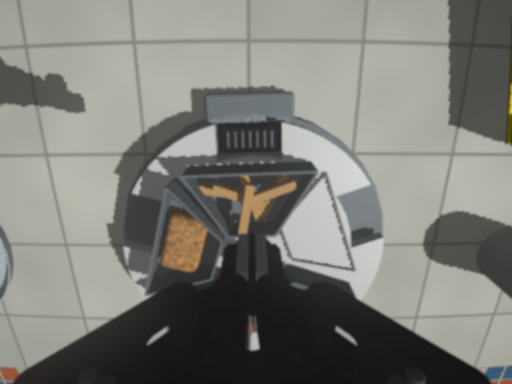

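The close view shows the black latch pad at about (217–281, 122–155), with the nose just above it at (207–294, 88–122). The shut fingertips are at about (252,245).

```bash
python3 - <<'E'
from h import *
z=np.load("w1.npz");p=z["p"];c=r.get_calibration("wrist");c["world_from_camera"]=z["T"]
g=p.max(2).astype(int)
for v in (126,128,150,153): 
    print(v,[int(x) for x in g[v,205:295:2]])
print("col",[int(x) for x in g[84:170,222]])
print("nose row105",[int(x) for x in g[105,196:305:2]])
d=z["d"]
# points on disc top: white area with depth -> z about 43; outer edge points fit circle
u,v=np.meshgrid(np.arange(512),np.arange(384));T=z["T"]
K=c["K"];a=np.dstack([(u-K[0,2])/K[0,0],(v-K[1,2])/K[1,1]]);s=a.copy()
for _ in range(8): s=a/(1+c["k1"]*(s**2).sum(2,keepdims=True))
P=np.dstack([s*d[...,None],d])@T[:3,:3].T+T[:3,3]
np.save("P.npy",P)
H=P[...,2]; m=(d>0)
print("heights", H[140,160:166].round(1), H[138,250].round(1),H[105,250].round(1),H[60,300].round(1),H[150,300:304].round(1))
band=(np.abs(H-H[150,302])<3)&m&(v<270)
# outer edge: per direction from centre guess, farthest band point
C=np.array([613,35.]);q=P[band][:,:2]
for _ in range(4):
    w=q-C;ang=np.degrees(np.arctan2(w[:,1],w[:,0]))%360;rr=np.hypot(*w.T);E=[]
    for t in range(100,260,2):
        k=(np.abs(ang-t)<1)&(rr<175)
        if k.sum()>5:
            i=np.where(k)[0][rr[k].argmax()]
            if rr[i]>145:E.append(q[i])
    E=np.array(E);A=np.c_[2*E,np.ones(len(E))];x=np.linalg.lstsq(A,(E**2).sum(1),rcond=None)[0];C=x[:2];print(C,np.sqrt(x[2]+C@C),len(E))
E
```

```text
126 [88, 110, 140, 166, 173, 128, 67, 45, 43, 43, 43, 43, 43, 42, 43, 42, 43, 42, 42, 42, 42, 43, 43, 42, 42, 44, 43, 43, 44, 45, 44, 45, 46, 47, 47, 47, 46, 49, 123, 194, 199, 198, 198, 196, 188]
128 [166, 181, 190, 192, 185, 139, 70, 45, 46, 47, 46, 47, 46, 46, 46, 46, 47, 47, 46, 46, 46, 47, 48, 47, 47, 48, 48, 48, 48, 49, 50, 50, 49, 52, 52, 51, 47, 49, 121, 194, 199, 199, 199, 200, 200]
150 [192, 192, 193, 192, 192, 182, 111, 53, 42, 45, 45, 46, 44, 43, 44, 45, 45, 43, 42, 42, 43, 43, 44, 41, 44, 44, 45, 45, 45, 44, 44, 45, 48, 47, 47, 46, 47, 49, 114, 190, 198, 199, 199, 200, 201]
153 [187, 191, 192, 190, 186, 173, 102, 59, 58, 59, 59, 58, 58, 59, 59, 59, 59, 59, 60, 60, 61, 62, 62, 64, 64, 63, 63, 62, 63, 63, 63, 63, 63, 63, 63, 63, 64, 64, 84, 144, 188, 191, 192, 194, 199]
col [178, 178, 175, 163, 134, 104, 91, 87, 81, 80, 89, 100, 110, 117, 119, 120, 120, 119, 119, 119, 118, 119, 118, 118, 118, 118, 118, 118, 118, 118, 118, 118, 119, 122, 125, 127, 131, 128, 111, 77, 50, 43, 43, 45, 46, 48, 49, 48, 48, 49, 49, 48, 48, 47, 47, 46, 46, 46, 46, 46, 45, 46, 46, 45, 46, 45, 44, 46, 51, 58, 62, 63, 62, 64, 67, 72, 78, 85, 94, 103, 98, 77, 57, 52, 52, 52]
nose row105 [90, 90, 89, 88, 80, 94, 116, 118, 119, 118, 118, 118, 119, 119, 119, 118, 119, 118, 119, 119, 119, 119, 119, 119, 119, 119, 120, 120, 120, 120, 120, 120, 121, 121, 121, 120, 121, 121, 122, 122, 122, 122, 122, 122, 123, 124, 123, 124, 130, 155, 178, 179, 179, 179, 179]
heights [-1.9 -0.1  0.5 -0.6 -0.3  0.7] 37.5 23.9 -0.5 [43.2 43.2 42.4 41.6]
[612.82490249  39.30434679] 158.69142530019462 48
[612.863887    39.23985213] 158.7247991341669 48
[612.863887    39.23985213] 158.7247991341669 48
[612.863887    39.23985213] 158.7247991341669 48
```

```bash
python3 - <<'E'
from h import *
z=np.load("w1.npz");c=r.get_calibration("wrist");c["world_from_camera"]=z["T"]
f=lambda u,v,h:onplane(c,u,v,h)[:2].round(1)
print("pad L/R",f(216.5,138,37),f(281,138,37),"near/far",f(250,122.5,37),f(250,152,37))
print("nose L/R",f(206.5,105,24),f(293.5,105,24),"outer",f(222,94,24),f(278,90,24))
print("notch L/R at disc top",f(216,128,43),f(281.5,128,43),f(217,150,43),f(281.5,150,43))
print("tip px",pix(c,[499,37.4,231]))
E
```

```text
pad L/R [475.   -0.5] [475.1  70.1] near/far [458.2  36.2] [490.7  36.2]
nose L/R [440.6 -11.7] [440.7  84.2] outer [428.9   5.7] [424.8  66.7]
notch L/R at disc top [4.632e+02 1.000e-01] [463.3  69.8] [4.871e+02 3.000e-01] [487.1  70.5]
tip px [250.5144631  248.55031408]
```

Emit:
step_arm(plan="0 0 0 -12 -6 -40 255;0 0 0 -24 -12 -80 255;0 0 0 -24 -12 -125 255;0 0 0 -24 -12 -170 255;0 0 0 -24 -12 -178 255;0 0 0 -24 -12 -184 255;0 0 0 -24 -12 -184 255")

```text
clock: 2.35
eef_pos: [476.1, 26.3, 62.1]
tcp_rot: [3.141, 0.001, -3.141]
contact_force: [-0.1, -0.2, -0.0]
opening: -0.005
grasp_force: 0.0
```

```bash
python3 - <<'E'
from h import *
p,d=r.grab_frame("wrist");s=r.sense();print(s["eef_pos"],s["contact_force"])
q,_=r.grab_frame("scene");q=cv2.resize(q[160:290,160:320],(800,600)[:1]+(650,))[:560,:] if 0 else cv2.resize(q[165:285,170:310],(512,440),interpolation=cv2.INTER_CUBIC)
cv2.imwrite("pics/w2.png",np.hstack([cv2.resize(p[:,130:380],(286,440)),q])[...,::-1])
E
```

```text
[476.48778262  26.13460395  62.70024927] [ 0.47296719 -0.64255479 -0.32734395]
```

View pics/w2.png

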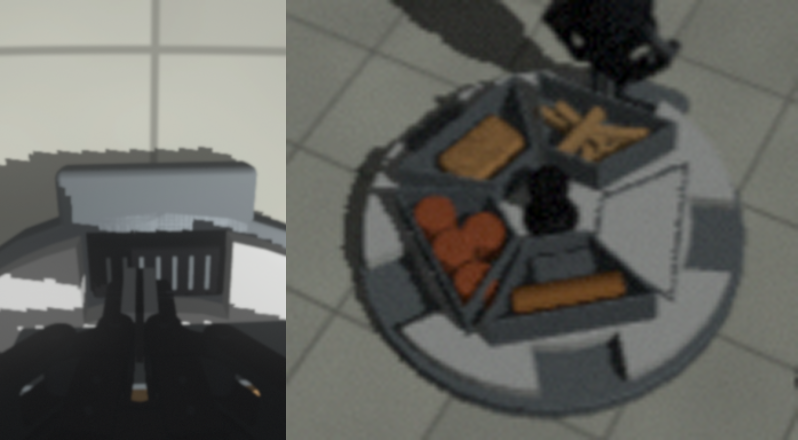

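The shut fingertips hover over the latch pad, slightly toward its clockwise-leading end, at crop pixel (138,265). The pad spans crop columns 85–227. Next I'll press down gently.

Emit:
step_arm(plan="0 0 0 0 0 -4 255;0 0 0 0 0 -8 255;0 0 0 0 0 -12 255;0 0 0 0 0 -15 255;0 0 0 0 0 -17 255;0 0 0 0 0 -19 255;0 0 0 0 0 -20 255;0 0 0 0 0 -20 255")

```text
clock: 3.25
eef_pos: [475.8, 25.6, 41.3]
tcp_rot: [-3.142, 0.001, -3.142]
contact_force: [2.4, -0.2, 4.4]
opening: -0.002
grasp_force: 2.0
```

Emit:
step_arm(plan="0 0 0 0.3 -3 -0.5 255;0 0 0 0.7 -6 -0.5 255;0 0 1 1.1 -9 -0.5 255;0 0 2 1.6 -11.5 -0.5 255;0 0 3 2.1 -14 -0.5 255;0 0 4 2.6 -16.5 -0.5 255;0 0 4 2.6 -16.5 -0.5 255")

```text
clock: 3.95
eef_pos: [477.8, 8.6, 40.7]
tcp_rot: [-3.141, -0.0, -3.071]
contact_force: [-1.0, -0.8, 3.7]
opening: 0.001
grasp_force: 2.0
```

Emit:
step_arm(plan="0 0 1 0.6 -2.9 0 255;0 0 2 1.4 -5.9 0 255;0 0 3 2.2 -8.7 0 255;0 0 4 2.6 -10.2 0 255;0 0 4 2.6 -10.2 0 255")

```text
clock: 4.45
eef_pos: [480.6, -1.4, 40.8]
tcp_rot: [-3.141, 0.0, -3.001]
contact_force: [0.0, 0.2, 3.6]
opening: -0.003
grasp_force: 2.0
```

```bash
python3 - <<'E'
from h import *
p,d=r.grab_frame("wrist");s=r.sense();print(s["eef_pos"],s["contact_force"])
q,_=r.grab_frame("top")
cv2.imwrite("pics/w3.png",np.hstack([cv2.resize(p[150:340,130:380],(400,304)),cv2.resize(q[95:235,175:320],(380,304),interpolation=cv2.INTER_CUBIC)])[...,::-1])
E
```

```text
[480.62119059  -1.40930266  40.7972943 ] [-0.51860164 -1.13535628  3.9137551 ]
```

View pics/w3.png

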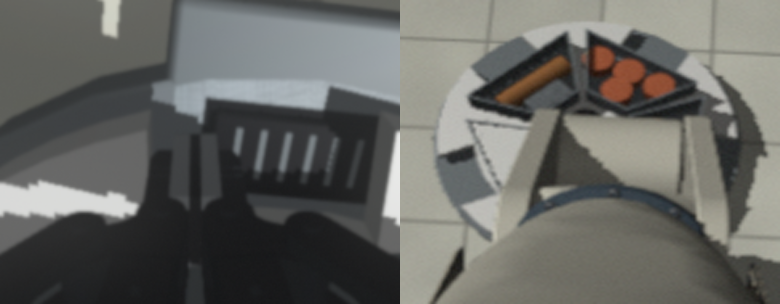

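Emit:
step_arm(plan="0 0 1 0.9 -2.8 0 255;0 0 2 1.9 -5.8 0 255;0 0 2 1.9 -5.8 0 255")

```text
clock: 4.85
eef_pos: [482.4, -7.3, 40.6]
tcp_rot: [-3.141, -0.0, -2.966]
contact_force: [0.7, 0.5, 0.2]
opening: -0.002
grasp_force: 0.0
```

```bash
python3 - <<'E'
from h import *
p,d=r.grab_frame("wrist");s=r.sense();print(s["eef_pos"],s["contact_force"])
cv2.imwrite("pics/w4.png",cv2.resize(p[130:340,100:400],(780,546))[...,::-1])
E
```

```text
[482.31325124  -7.28041836  40.58721503] [-0.00905657 -0.14323395 -0.02883344]
```

View pics/w4.png

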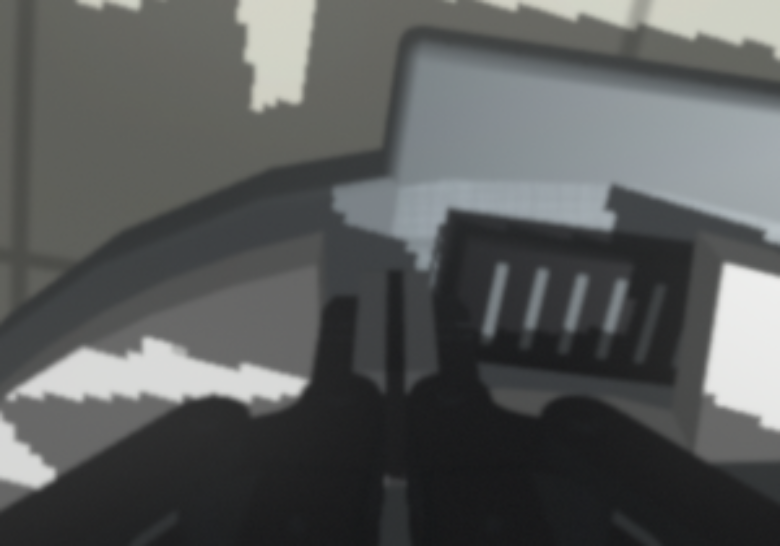

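The disc has turned about 20 mm. The notch's trailing wall, at (690,300), now covers the pad's right end, and the pad's left end is at (440,280). The fingers are against the leading wall at (322,290), and the force has dropped to about 0, so the disc is holding the latch down. I'll work out the arc points.

```bash
python3 -c "
import numpy as np
R=138.5
for b in (199.3,221.3,243.3):
  o=[(a,*(R*np.array([np.cos(np.radians(b+a))-np.cos(np.radians(b)),np.sin(np.radians(b+a))-np.sin(np.radians(b))])).round(1)) for a in (3,6,9,12,15,18,20,22)]
  print(b,*o,sep='\n')"
```

```text
199.3
(3, np.float64(2.6), np.float64(-6.8))
(6, np.float64(5.5), np.float64(-13.4))
(9, np.float64(8.8), np.float64(-19.9))
(12, np.float64(12.4), np.float64(-26.2))
(15, np.float64(16.3), np.float64(-32.3))
(18, np.float64(20.5), np.float64(-38.2))
(20, np.float64(23.5), np.float64(-41.9))
(22, np.float64(26.7), np.float64(-45.6))
221.3
(3, np.float64(4.9), np.float64(-5.3))
(6, np.float64(10.1), np.float64(-10.4))
(9, np.float64(15.6), np.float64(-15.2))
(12, np.float64(21.3), np.float64(-19.6))
(15, np.float64(27.2), np.float64(-23.8))
(18, np.float64(33.3), np.float64(-27.7))
(20, np.float64(37.5), np.float64(-30.1))
(22, np.float64(41.8), np.float64(-32.3))
243.3
(3, np.float64(6.6), np.float64(-3.1))
(6, np.float64(13.3), np.float64(-5.8))
(9, np.float64(20.1), np.float64(-8.2))
(12, np.float64(27.1), np.float64(-10.2))
(15, np.float64(34.1), np.float64(-11.9))
(18, np.float64(41.3), np.float64(-13.2))
(20, np.float64(46.1), np.float64(-13.8))
(22, np.float64(50.9), np.float64(-14.3))
```

Emit:
step_arm(plan="0 0 2 2.6 -6.8 3 255;0 0 4 5.5 -13.4 4 255;0 0 6.5 8.8 -19.9 4 255;0 0 9 12.4 -26.2 4 255;0 0 11 16.3 -32.3 4 255;0 0 13.5 20.5 -38.2 4 255;0 0 15 23.5 -41.9 4 255;0 0 17 26.7 -45.6 4 255")

```text
clock: 5.7
eef_pos: [508.8, -52.6, 44.5]
tcp_rot: [3.141, -0.001, -2.67]
contact_force: [-0.1, 3.6, 1.1]
opening: 0.001
grasp_force: 1.4
```

Emit:
step_arm(plan="0 0 2.5 4.9 -5.3 0 255;0 0 5 10.1 -10.4 0 255;0 0 7 15.6 -15.2 0 255;0 0 9.5 21.3 -19.6 0 255;0 0 12 27.2 -23.8 0 255;0 0 14 33.3 -27.7 0 255;0 0 16 37.5 -30.1 0 255;0 0 17.5 41.8 -32.3 0 255")

```text
clock: 6.5
eef_pos: [550.3, -84.7, 44.3]
tcp_rot: [3.14, -0.001, -2.364]
contact_force: [-2.1, 3.5, -0.9]
opening: 0.0
grasp_force: 1.4
```

```bash
python3 - <<'E'
from h import *
p,d=r.grab_frame("wrist");s=r.sense();print(s["eef_pos"],s["contact_force"],s["qpos"].round(2))
q,_=r.grab_frame("scene")
cv2.imwrite("pics/w5.png",np.hstack([cv2.resize(p[100:340,100:512],(400,400)),cv2.resize(q[165:285,170:310],(400,400),interpolation=cv2.INTER_CUBIC)])[...,::-1])
E
```

```text
[551.29915679 -85.09113349  44.51859768] [ 0.15545873  0.5108642  -0.74841774] [-0.16  0.52  1.92 -0.    0.71 -2.51]
```

View pics/w5.png

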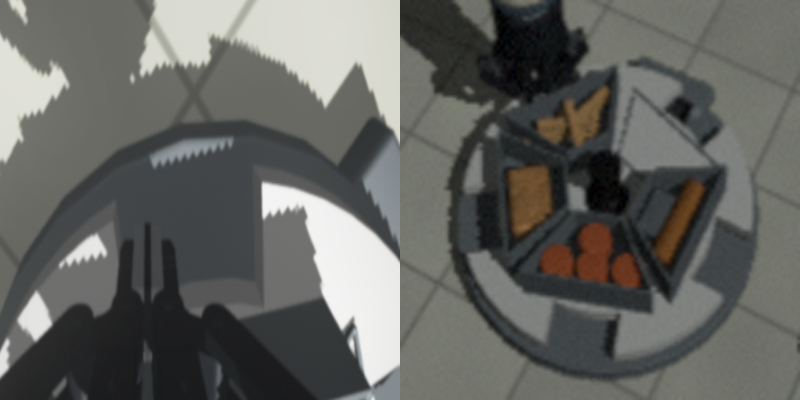

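The left view shows the fingers against the leading wall of the turned notch. In the scene crop the empty place nears the latch, with part of the black pad visible at (680,105). The disc has turned about 52°, so I'll go on more slowly.

Emit:
step_arm(plan="0 0 2 6.6 -3.1 0 255;0 0 4 13.3 -5.8 0 255;0 0 6 20.1 -8.2 0 255;0 0 8 27.1 -10.2 0 255;0 0 9 31.7 -11.3 0 255;0 0 10 34.1 -11.9 0 255")

```text
clock: 7.2
eef_pos: [584.8, -96.6, 44.6]
tcp_rot: [3.141, -0.0, -2.19]
contact_force: [-1.7, 2.1, -0.2]
opening: -0.0
grasp_force: 1.4
```

```bash
cat > st.py <<'E'
from h import *
# pad visibility: depth at pad & disc orientation in scene view
import sys
s=r.sense();q,d=r.grab_frame("scene");print(s["eef_pos"],s["contact_force"])
cv2.imwrite("pics/%s.png"%sys.argv[1],cv2.resize(q[165:285,170:310],(700,600),interpolation=cv2.INTER_CUBIC)[...,::-1])
E
python3 st.py s6
```

```text
[584.77093292 -96.64807067  44.55728723] [-1.68386188  2.12591225 -0.17420685]
```

View pics/s6.png

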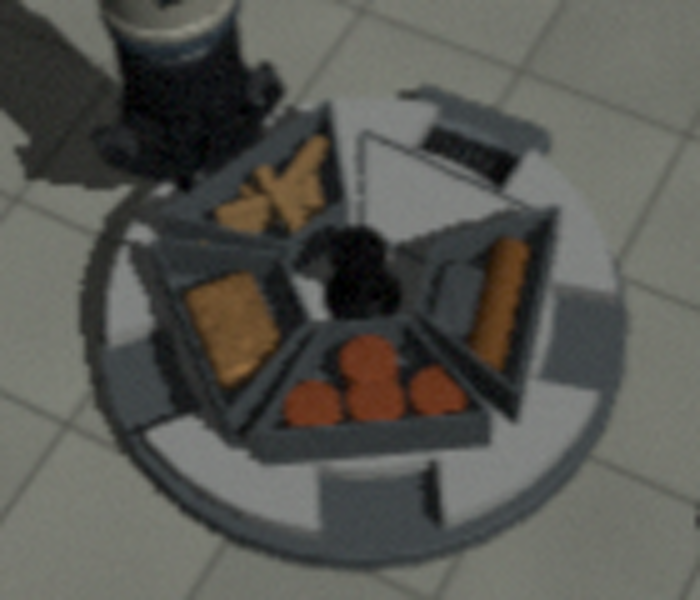

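The empty place is nearly at the latch: the pad shows at (470,155), with the notch still a few degrees short. I'll creep on, tracking the pad height in the scene depth.

```bash
cat > ph.py <<'E'
from h import *
s=r.sense();q,d=r.grab_frame("scene");c=r.get_calibration("scene")
T=np.array(c["world_from_camera"]);K=np.array(c["K"])
v,u=np.mgrid[165:285,170:310];P=[]
for a,b in zip(u.ravel(),v.ravel()):
    w=ray(c,a,b);P.append(T[:3,:3]@(np.array([*w,1])*d[b,a])+T[:3,3])
P=np.array(P)
k=(np.abs(P[:,0]-477)<10)&(np.abs(P[:,1]-35)<24);print("pad z",np.median(P[k,2]).round(1),k.sum())
# notch under empty place: height along arc R=150 near latch
a=np.degrees(np.arctan2(P[:,1]-38.5,P[:,0]-613))%360;rr=np.hypot(P[:,0]-613,P[:,1]-38.5)
for t in range(150,216,3):
    m=(np.abs(a-t)<2)&(np.abs(rr-140)<10);print(t,np.median(P[m,2]).round(0) if m.any() else None,end="; ")
print(s["eef_pos"],s["contact_force"])
E
python3 ph.py
```

```text
pad z 29.6 60
150 45.0; 153 43.0; 156 43.0; 159 45.0; 162 44.0; 165 24.0; 168 28.0; 171 29.0; 174 29.0; 177 29.0; 180 30.0; 183 30.0; 186 29.0; 189 29.0; 192 34.0; 195 44.0; 198 42.0; 201 44.0; 204 43.0; 207 44.0; 210 43.0; 213 45.0; [585.06832922 -96.71052246  44.59834686] [-1.0335749   1.60407468 -0.72445913]
```

Emit:
step_arm(plan="0 0 0 2.3 -0.5 0 255;0 0 1 4.6 -0.9 0 255;0 0 1 4.6 -0.9 0 255")

```text
clock: 7.6
eef_pos: [589.8, -97.7, 44.8]
tcp_rot: [-3.141, 0.0, -2.172]
contact_force: [-0.6, 1.7, -0.7]
opening: -0.0
grasp_force: 0.9
```

```bash
python3 ph.py
```

```text
pad z 30.0 65
150 43.0; 153 44.0; 156 44.0; 159 44.0; 162 43.0; 165 43.0; 168 28.0; 171 30.0; 174 31.0; 177 31.0; 180 30.0; 183 29.0; 186 29.0; 189 28.0; 192 30.0; 195 41.0; 198 43.0; 201 44.0; 204 44.0; 207 44.0; 210 44.0; 213 45.0; [589.80060718 -97.7156907   44.79931179] [-0.57404821  1.72618543 -0.74096468]
```

Emit:
step_arm(plan="0 0 0.5 1.3 -0.2 0 255;0 0 1 2.5 -0.4 0 255;0 0 1 2.5 -0.4 0 255")

```text
clock: 7.95
eef_pos: [592.3, -98.1, 44.8]
tcp_rot: [-3.141, 0.0, -2.155]
contact_force: [-1.7, 1.0, -0.8]
opening: 0.004
grasp_force: 0.9
```

```bash
python3 ph.py
```

```text
pad z 30.2 65
150 45.0; 153 44.0; 156 44.0; 159 44.0; 162 43.0; 165 43.0; 168 30.0; 171 29.0; 174 29.0; 177 31.0; 180 31.0; 183 31.0; 186 30.0; 189 30.0; 192 31.0; 195 33.0; 198 44.0; 201 44.0; 204 43.0; 207 43.0; 210 44.0; 213 43.0; [592.30007411 -98.11990639  44.81470375] [-1.66529033  0.98025082 -0.75363958]
```

Emit:
step_arm(plan="0 0 0.5 1.2 -0.1 0 255;0 0 0.5 2.2 -0.3 0 255;0 0 0.5 2.2 -0.3 0 255")

```text
clock: 8.3
eef_pos: [595.1, -98.6, 45.1]
tcp_rot: [-3.14, 0.0, -2.147]
contact_force: [-0.5, 0.5, -0.5]
opening: -0.0
grasp_force: 0.0
```

```bash
python3 ph.py
```

```text
pad z 37.7 67
150 45.0; 153 44.0; 156 44.0; 159 43.0; 162 43.0; 165 43.0; 168 37.0; 171 37.0; 174 37.0; 177 38.0; 180 38.0; 183 38.0; 186 37.0; 189 37.0; 192 37.0; 195 37.0; 198 43.0; 201 44.0; 204 43.0; 207 43.0; 210 44.0; 213 43.0; [595.05374157 -98.55476019  45.06561355] [-0.49311591  0.54105348 -0.47425303]
```

The pad has sprung up to 37 mm over its whole length inside the notch, so it is locked. I'll back the finger off the wall, then lift away.

Emit:
step_arm(plan="0 0 0 -4 0.5 0 255;0 0 0 -9 1 0 255;0 0 0 -9 1 10 255;0 0 0 -9 1 40 255;0 0 0 -9 1 80 255;0 0 0 -9 1 120 255;0 0 0 -30 -20 160 255;0 0 0 -60 -50 180 255")

```text
clock: 9.15
eef_pos: [536.1, -148.4, 229.2]
tcp_rot: [-3.136, 0.002, -2.144]
contact_force: [0.9, -1.3, 0.2]
opening: 0.003
grasp_force: 0.0
```

Emit:
step_arm(plan="0 0 0 -40 -30 0 255;0 0 0 -80 -60 0 255;0 0 0 -80 -60 0 255;0 0 0 -80 -60 0 255")

```text
clock: 9.55
eef_pos: [453.7, -209.1, 225.8]
tcp_rot: [-3.14, 0.0, -2.149]
contact_force: [0.3, 0.1, 0.1]
opening: 0.0
grasp_force: 0.0
```

```bash
python3 ph.py; python3 st.py s7
```

```text
pad z 37.9 70
150 45.0; 153 45.0; 156 43.0; 159 44.0; 162 44.0; 165 43.0; 168 38.0; 171 38.0; 174 38.0; 177 38.0; 180 37.0; 183 38.0; 186 39.0; 189 38.0; 192 38.0; 195 37.0; 198 42.0; 201 45.0; 204 43.0; 207 44.0; 210 45.0; 213 44.0; [ 453.7039844  -209.07783699  225.7685925 ] [0.29097096 0.06022659 0.08768672]
[ 454.57887994 -208.57251684  225.62424796] [ 0.01818499 -0.24471573 -0.01122462]
```

View pics/s7.png

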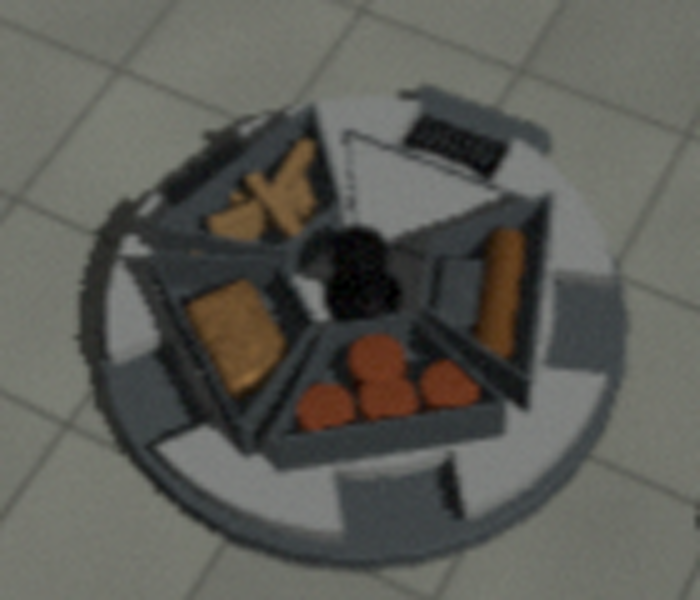

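The empty place stands at the latch, with the pad at (458,143) up and filling the notch, and the hand is well clear. I'll hand it in.

```bash
python3 -c "
from rig import r
print(r.sign_off())"
```

```text
the job is handed in; nothing more can be done
None
```

The turntable is one stop counter-clockwise with the empty place at the latch; the depth image shows the latch sprung back up (37–38 mm), the hand is clear, and the job was handed in at about 10 s of the 42 s.

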